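Turn a leaf of the casting sample book

ROBOT

A 6-joint arm with a two-finger parallel gripper is mounted at the origin on the work surface. World frame = base frame: x ahead of the robot, y to its left, z up, the work surface at z = 0. Lengths are in m, angles in rad, forces in N, time in s.
With the tool pointing down it reaches from about 0.35 to 0.925 m from the base axis. Payload 6.4 kg.
Tool frame: the origin (TCP) lies on the centre line of the jaws, within the pads' length; the fingertips stand 17 mm ahead of it and the grasp point (between the pads) lies 2 mm behind it; z points along the fingers, y is the line along which they close (so a half turn about z gives the same grasp; the last joint's range is limited). The gripper opens to 94 mm and grips with 3 to 60 N. Pads are 16 mm wide; open, the fingers measure 119 mm over their backs; the gripper's body (75 mm by 177 mm) begins 78 mm behind the grasp point.
Start: joints at [1.042, 0.245, 1.558, -0, 1.339, -0.174], TCP at [0.226, 0.61, 0.2] pointing down, gripper open.
Joint ranges: [-3.13, 3.13], [-1.02, 2.26], [0.13, 2.54], [-0.95, 4.09], [0.21, 2.88], [-2.74, 2.74]. Speed limits (rad/s): [2.57, 2.57, 3.14, 3.14, 3.14, 3.14].

INTERFACE

Orientations are given as a unit quaternion [x, y, z, w].
In Python, from workcell import * gives the robot as it stands.
- The arm moves only by the tool move_arm, never from a script. Its argument "rows" is a list of rows, each a list of 4 numbers: the shift along the world's x, y, z in m, then the turn about the world's z in degrees. A call has 1 to 12 rows; each row shifts and turns the commanded pose from where the row before left it; what a row does not reach is not made up. A row lasts 1/8 s, in which the tool goes at most 62.5 mm and 10.7 degrees, less where a joint would pass 70% of its speed; a pose out of reach is approached as far as the arm can. A call with a gripper value outside its range is refused whole. "hand" is the finger opening in m, from 0 to 0.094, set as the call begins (left out, the last holds). The fingers move at their own pace and stop on an object; "squeeze" is the grip in N (left out, the last holds). Time passes only in rows, so rows that do not move let the fingers close. It gives the time, the measured TCP pose, the force, the opening and the grip force at its end, in the units of the state.
- get_state(): the state, without advancing time (a new reading comes with each control period).
- snapshot(name): name is "scene" or "top" or "wrist"; returns (picture, depth): 420x560x3 uint8, red, green, blue; 420x560 float32, m along the optical axis (not along the pixel's ray), 0 where there is no reading.
- camera_params(name): a dict with "intrinsics" (3x3 intrinsics, pixels), "rvec" (rotation vector, rad) and "tvec" (3), from world to camera coordinates, as OpenCV has them. Camera axes: x right, y down, z forward; pixel columns grow to the right and rows downward; lengths in m; the calibration is good to about 2 mm. The wrist camera is an equidistant fisheye: a pixel r from the principal point sees the ray r / f radians off the axis. A picture is of the moment at which its call begins: read the wrist's pose just before it. camera_params takes no time and is no camera call; for the wrist camera it gives the pose at the moment of the call.
- hand_in(): hands the job in; it is judged then, once.
Trained networks look in the newest picture that a camera, given by its name, has taken for a name from the list of things; names that differ only in an ending like _2 or _b are one class to them, and where a whole thing is asked for, a point or a joint stands for the part that bears it (a point fixed in the world has none). Each returns a list of dicts, best first, with "conf" (0 to 1); they miss things now and then, are a little off and sometimes report something else, mostly with a low value. They report only what shows in the picture. A call takes as long as a camera call.
- recognise(camera, label): "point" ([x, y, z] in m, in world coordinates, good to about 4 mm: the middle of the surface that is visible of it).
- outline_of(camera, label): "mask" (420x560 bool, what is visible of it).
- place_of(camera, label): "point" ([x, y, z] in m, in world coordinates, good to about 4 mm: a listed point, or the origin of a listed thing).
The state is a dict: "t": time; "joints": joint angles; "joint_vel": joint speeds; "effort": joint torques, N m; "ee_pos": TCP position; "ee_rot": TCP orientation; "ft_force": force on the tool from outside, world axes, zero at the start; "ft_torque": the same for the moment, N m; "finger_gap": finger opening in m; "grip_force": force on a finger pad.
Only numpy, scipy, OpenCV 4.12 (cv2) and the standard library are available. Lean on these libraries where they do the work, as an engineer would, in place of code of your own. Each camera call takes 0.05 s, during which the arm holds its last target. There are 200 camera calls.

TASK

On the bench stands an open sample book of cast-resin finishes. Turn the top leaf of the right-hand pile (right as seen from the robot) over the spine until it lies flat on the left-hand side, getting a fingertip under its overhanging tab and pushing it round and down gently, without pinching it or letting it slap down. Leave the book's other two leaves lying, do not disturb the things around it, and finish clear of the book.

Things in the scene. Friction and masses are not known exactly. Their poses are not given: they have to be found in the camera images.
- stand: Grey steel bench stand of the sample book, fixed to the bench, 230 mm (x) by 244 mm (y), its flat top 49.5 mm above the bench. Origin: on the bench under the middle of the spine. Its x axis runs along the spine, away from the robot; y points to the left page, z up. The stand is at any yaw within 0.4 rad.
- spine (a point): Middle of the spine rod, 60 mm above the bench (fixed to the stand, same axes). All three leaves turn about this rod, which runs along the stand's x axis; knuckles of 9 mm radius sit on it, and a steel cheek 30 mm wide at each end (x = +-108 mm) reaches 11 mm above the axis.
- top_leaf (a joint): Angle of the leaf to be turned: 0 = lying flat on the right-hand pile (-y of the stand), 1.571 = upright, 3.142 = flat on the left-hand side (stop). At the start 0 to 0.3. The spine is stiff (about 0.2 N m of friction): the leaf stays at whatever angle it is left, and 1 to 3 N at the tab moves it.
- leaf_mid (a point): Middle of the leaf to be turned, 73.5 mm from the rod's axis; moves with it. The leaf is a rigid white plate, 200 mm along the spine, 4 mm thick, with square resin samples on both faces, about 0.16 kg. Its mid-plane passes through the rod's axis; it reaches from 12 to 135 mm from the axis, and its tab on to 168 mm.
- tab (a point): Centre of the top leaf's tab, 150.5 mm from the rod's axis, halfway along the spine; moves with the leaf. Tab: 46 mm wide (along x), 33 mm beyond the leaf's edge, 4 mm thick. It overhangs the stand's side (122 mm from the axis), with free space below it down to the bench. Axes as the stand's when the leaf's joint is 0; they turn with the leaf.
- lower_leaf (a joint): Angle of the leaf below the top leaf on the right-hand pile: 0 = lying flat. Same size, but its mid-plane lies 7 mm lower, and its tab is 68 mm nearer to the robot along the spine (stand x = -68 mm). It must stay down.
- turned_leaf (a joint): Angle of the leaf that already lies on the left-hand side: 0 = lying flat. Same size, mid-plane 7 mm below the rod's axis, its tab on the left, 68 mm farther from the robot along the spine. It must stay down.
- tub: Bystander: white tub with red lid, 91 mm across, 190 mm high, upright on the bench to the left of the book. Origin: centre of its underside.
- mould: Bystander: off-white silicone mould half, 130 x 90 x 52 mm, on the bench to the left of the book. Origin: centre of its underside.
- tape: Bystander: roll of tape lying flat, 100 mm across, 48 mm high, to the right of the book. Origin: centre of its underside.
- spatula: Bystander: hand spatula 240 mm long lying on the bench between book and robot. Origin: under the middle of its length.

How it is judged:
At the end, for the whole second after the job is handed in: The top leaf lies flat on the left-hand side (its angle within 0.07 rad, about 4 degrees, of the stop) and is at rest; the other two leaves lie within 0.06 rad of where they were; tub, mould, tape and spatula are within 20 mm of where they stood (value of joint top_leaf above 3.07 rad and velocity of joint top_leaf between -0.1 and 0.1 rad/s and value of joint each of lower_leaf, turned_leaf below 0.06 rad and distance of each of tub, mould, tape, spatula from where it was at the start of the episode below 0.02 m); the robot touches nothing.
It fails at once if one of the other two leaves is lifted (more than 0.12 rad) (value of joint any of lower_leaf, turned_leaf above 0.12 rad).
It fails at once if the leaf is pinched between the fingers (z of the grasp point in the frame of tab between -0.007 and 0.007 m and y of the grasp point in the frame of tab between -0.034 and 0.14 m and x of the grasp point in the frame of tab between -0.11 and 0.11 m and contact force between the fingers and top_leaf above 5 N).
It fails at once if the leaf is pushed hard (more than 25 N) (contact force between top_leaf and anything else above 25 N).
It fails at once if the leaf is flung or slapped down (faster than 4 rad/s) (velocity of joint top_leaf above 4 rad/s or velocity of joint top_leaf below -4 rad/s).
It fails at once if a bystander is disturbed (moved more than 20 mm) (distance of any of tub, mould, tape, spatula from where it was at the start of the episode above 0.02 m).
It also fails if it takes over 58 s, if anything falls off the work surface, if the arm or the gripper's body presses on something with over 40 N, if the wrist force passes 120 N, or if a joint passes its speed limit or range.

## Working session

There is one attempt and no reset: what is moved stays moved. The work goes in short steps, Python scripts to look and compute and a tool call to move; the robot and the scene stay as the last step left them, time stands still between calls to the robot, and variables do not carry over. Pictures are saved under pics/ and viewed, at most 10 in all, crops included, and the job is handed in when it is done.

Besides the shell and the picture viewer there is one more tool, called after "Emit:" in YAML: its name, and indented under it one key for each argument. move_arm: Moves the arm, as the interface text tells. Its arguments: {"type":"object","properties":{"rows":{"type":"array"},"hand":{"type":"number"},"squeeze":{"type":"number"}},"required":["rows"]}

```bash
mkdir -p pics; cat > h.py <<'E'
from workcell import *
import numpy as np, cv2
def look(cam,labels):
    img,d=snapshot(cam)
    for l in labels:
        for f in (place_of,):
            r=f(cam,l)
            print(cam,l,[(np.round(a["point"],3).tolist(),round(a["conf"],2)) for a in r[:2]])
    return img,d
E
python3 - <<'E'
from h import *
L=["stand","spine","leaf_mid","tab","tub","mould","tape","spatula"]
a,d=look("top",L); b,d2=look("scene",L)
cv2.imwrite("pics/a.png",a[:,:,::-1]); cv2.imwrite("pics/b.png",b[:,:,::-1])
s=get_state();print(s["t"],s["ee_pos"],s["ee_rot"],s["finger_gap"])
E
```

```text
top stand [([0.516, -0.044, 0.003], 0.66)]
top spine [([0.516, -0.05, 0.06], 0.95), ([0.298, 0.408, -0.0], 0.69)]
top leaf_mid [([0.502, -0.114, 0.074], 0.84)]
top tab [([0.49, -0.186, 0.092], 0.67)]
top tub [([0.536, 0.429, 0.002], 0.55)]
top mould [([0.3, 0.41, -0.001], 0.85)]
top tape [([0.553, -0.38, -0.001], 0.66)]
top spatula [([0.34, 0.026, 0.001], 0.82)]
scene stand [([0.516, -0.045, -0.001], 0.84)]
scene spine [([0.516, -0.042, 0.06], 0.97), ([0.502, -0.118, 0.073], 0.23)]
scene leaf_mid [([0.535, 0.429, -0.0], 0.31)]
scene tab [([0.49, -0.186, 0.087], 0.94)]
scene tub [([0.533, 0.429, -0.005], 0.69)]
scene mould [([0.302, 0.406, -0.002], 0.9)]
scene tape [([0.558, -0.378, -0.0], 0.68)]
scene spatula [([0.338, 0.022, -0.002], 0.95)]
0.9 [0.22579328 0.60952279 0.20045132] [ 1.76464020e-01  9.84307091e-01 -2.10307387e-05 -5.44001021e-06] 0.09390071896118261
```

View pics/a.png

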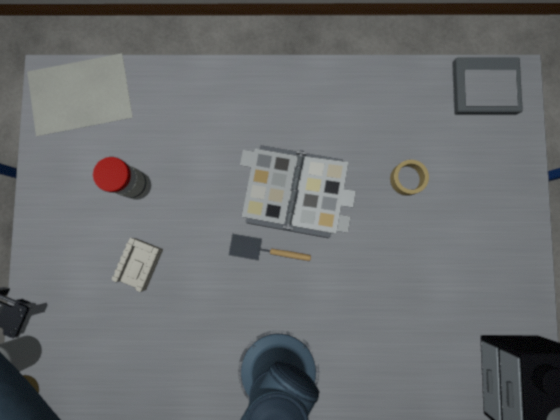

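View pics/b.png

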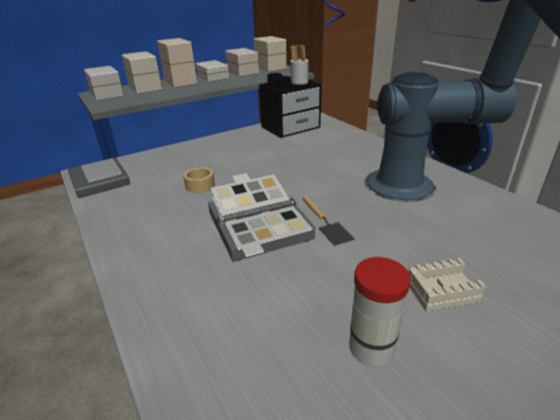

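The top picture has the robot at the bottom. The book is at about (297,193) with the spine running from (298,152) to (290,232), so the yaw is about -0.18 rad. The top tab is at (347,198) and the lower tab at (343,223). The scene view shows the right leaf slightly raised, and I put its angle at about 0.2 rad from the tab height. The surroundings are clear.

Plan: align the jaw line with the stand's y axis and push the tab's end with the outer face of the leading finger, following the arc.

Emit:
move_arm:
  rows:
    - [0,0,0.05,5]
    - [0,0,0.05,5]
    - [0.0126,-0.043,0,0]
    - [0.0126,-0.043,0,0]
    - [0.0126,-0.043,0,0]
    - [0.0126,-0.043,0,0]
    - [0.0126,-0.043,0,0]
    - [0.0126,-0.043,0,0]
    - [0.0126,-0.043,0,0]
    - [0.0126,-0.043,0,0]
    - [0.0126,-0.043,0,0]
    - [0.0126,-0.043,0,0]
  hand: 0.04

```text
t: 2.4
ee_pos: [0.352, 0.1782, 0.3007]
ee_rot: [0.09, 0.996, 0.0, 0.0]
ft_force: [0.8, 0.2, -0.4]
finger_gap: 0.0401
grip_force: 0.0
```

Emit:
move_arm:
  rows:
    - [0.0126,-0.043,0,0]
    - [0.0126,-0.043,0,0]
    - [0.0126,-0.043,0,0]
    - [0.0126,-0.043,0,0]
    - [0.0126,-0.043,0,0]
    - [0.0126,-0.043,0,0]
    - [0.0126,-0.043,0,0]
    - [0.0126,-0.043,0,0]
    - [0.0126,-0.043,0,0]
    - [0.0126,-0.043,0,0]
    - [0,-0.01,-0.04,0]
    - [0,0,0,0]

```text
t: 3.9
ee_pos: [0.4762, -0.2598, 0.2571]
ee_rot: [0.091, 0.996, 0.002, -0.003]
ft_force: [0.2, -0.0, 0.2]
finger_gap: 0.0404
grip_force: 0.0
```

```bash
cat >> h.py <<'E'
def book(psi=-0.182):
    """stand-frame TCP and tab"""
    sp=np.array([0.516,-0.045]);ex=np.array([np.cos(psi),np.sin(psi)]);ey=np.array([-np.sin(psi),np.cos(psi)])
    f=lambda p:np.round([(np.array(p[:2])-sp)@ex,(np.array(p[:2])-sp)@ey,p[2]],4)
    return f
E
python3 - <<'E'
from h import *
s=get_state();print(s["t"],s["ee_pos"],s["ee_rot"],s["finger_gap"],s["ft_force"],book()(s["ee_pos"]))
L=["spine","leaf_mid","tab"]
a,d=look("wrist",L); cv2.imwrite("pics/c.png",a[:,:,::-1])
look("top",L+["stand"]);look("scene",L)
E
```

```text
3.9 [ 0.47618259 -0.25982488  0.25712378] [ 0.09066822  0.99587484  0.00208883 -0.00286568] 0.04036395626172108 [ 0.18210407 -0.02840329  0.17444344] [-0.0003 -0.2185  0.2571]
wrist spine [([0.513, -0.043, 0.06], 0.57)]
wrist leaf_mid [([0.502, -0.114, 0.071], 0.6), ([0.344, 0.026, 0.001], 0.4)]
wrist tab [([0.492, -0.19, 0.093], 0.56)]
top spine [([0.516, -0.049, 0.059], 0.65)]
top leaf_mid [([0.502, -0.116, 0.073], 0.68)]
top tab [([0.491, -0.188, 0.092], 0.89)]
top stand [([0.517, -0.044, 0.002], 0.83)]
scene spine [([0.514, -0.044, 0.061], 0.96)]
scene leaf_mid [([0.506, -0.115, 0.071], 0.59)]
scene tab [([0.489, -0.188, 0.088], 0.65)]
```

View pics/c.png

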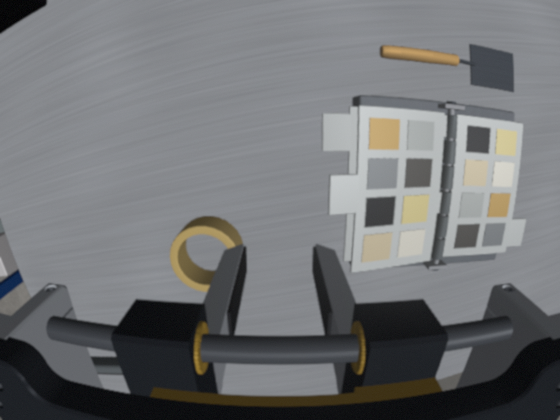

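The wrist view agrees with the estimates. The top tab is at (345,193), the lower one at (337,132), and the jaws are beside the tab, aligned with it. Next I lower beside the tab.

Emit:
move_arm:
  rows:
    - [0,0,-0.045,0]
    - [0,0,-0.045,0]
    - [0,0,-0.045,0]
    - [0,0,-0.034,0]
    - [0,0,0,0]
    - [0.0018,0.0098,0,0]
    - [0,0,0,0]

```text
t: 5.42
ee_pos: [0.4809, -0.2508, 0.0935]
ee_rot: [0.089, 0.996, -0.001, 0.001]
ft_force: [0.4, -0.5, 0.1]
finger_gap: 0.0402
grip_force: 0.0
```

Emit:
move_arm:
  rows:
    - [0.0007,0.004,0,0]
    - [0.0,0.0,0,0]

```text
t: 5.68
ee_pos: [0.4807, -0.2466, 0.0921]
ee_rot: [0.09, 0.996, -0.0, 0.0]
ft_force: [-0.5, -0.1, 0.3]
finger_gap: 0.0397
grip_force: 0.0
```

Emit:
move_arm:
  rows:
    - [0.0005,0.003,0,0]
    - [0.0,0.0,0,0]

```text
t: 5.92
ee_pos: [0.4808, -0.2435, 0.0914]
ee_rot: [0.09, 0.996, 0.0, -0.0]
ft_force: [-0.7, -0.3, 0.5]
finger_gap: 0.0399
grip_force: 0.0
```

Emit:
move_arm:
  rows:
    - [0.0004,0.002,0,0]
    - [0.0,0.0,0,0]

```text
t: 6.18
ee_pos: [0.4812, -0.2416, 0.0914]
ee_rot: [0.09, 0.996, 0.0, -0.0]
ft_force: [0.3, 0.7, -0.5]
finger_gap: 0.0397
grip_force: 0.0
```

Emit:
move_arm:
  rows:
    - [0.0003,0.0015,0,0]
    - [0.0,0.0,0,0]

```text
t: 6.42
ee_pos: [0.4815, -0.2401, 0.0914]
ee_rot: [0.09, 0.996, -0.0, -0.0]
ft_force: [-0.6, -0.1, 0.2]
finger_gap: 0.0398
grip_force: 0.0
```

Emit:
move_arm:
  rows:
    - [0.0003,0.0015,0,0]
    - [0.0,0.0,0,0]

```text
t: 6.68
ee_pos: [0.4818, -0.2386, 0.0914]
ee_rot: [0.09, 0.996, -0.0, -0.0]
ft_force: [-0.0, -0.1, 0.1]
finger_gap: 0.0397
grip_force: 0.0
```

Emit:
move_arm:
  rows:
    - [0.0003,0.0015,0,0]
    - [0.0,0.0,0,0]

```text
t: 6.92
ee_pos: [0.4821, -0.2371, 0.0915]
ee_rot: [0.09, 0.996, -0.0, 0.0]
ft_force: [-0.2, -0.4, -0.2]
finger_gap: 0.0397
grip_force: 0.0
```

Emit:
move_arm:
  rows:
    - [0.0003,0.0015,0,0]
    - [0.0,0.0,0,0]

```text
t: 7.18
ee_pos: [0.4824, -0.2356, 0.0914]
ee_rot: [0.09, 0.996, 0.0, -0.0]
ft_force: [0.4, -0.5, 0.1]
finger_gap: 0.04
grip_force: 0.0
```

Emit:
move_arm:
  rows:
    - [0.0003,0.0015,0,0]
    - [0.0,0.0,0,0]

```text
t: 7.42
ee_pos: [0.4827, -0.2341, 0.0915]
ee_rot: [0.09, 0.996, -0.0, -0.0]
ft_force: [-0.5, -0.0, 0.3]
finger_gap: 0.0403
grip_force: 0.0
```

```bash
python3 - <<'E'
from h import *
a,d=look("wrist",["tab"]); cv2.imwrite("pics/d.png",a[:,:,::-1])
look("top",["tab"]);look("scene",["tab"])
E
```

```text
wrist tab [([0.488, -0.189, 0.092], 0.58)]
top tab [([0.514, -0.043, 0.002], 0.24)]
scene tab [([0.493, -0.186, 0.088], 0.9)]
```

View pics/d.png

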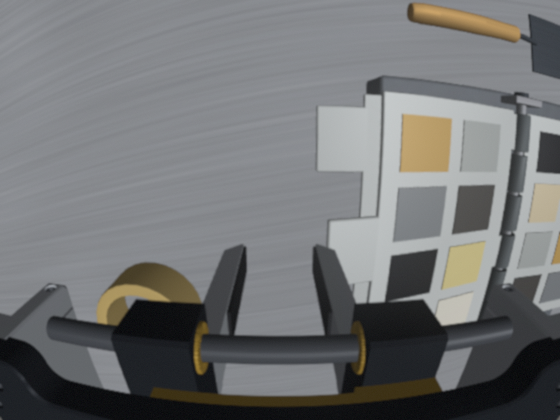

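The near jaw blade, with its tip at (320,248), is just short of the tab edge at (330,225). I keep creeping in until I feel contact.

Emit:
move_arm:
  rows:
    - [0.0003,0.0015,0,0]
    - [0.0,0.0,0,0]

```text
t: 7.98
ee_pos: [0.483, -0.2326, 0.0915]
ee_rot: [0.09, 0.996, 0.0, 0.0]
ft_force: [-0.9, -0.1, -0.2]
finger_gap: 0.04
grip_force: 0.0
```

Emit:
move_arm:
  rows:
    - [0.0003,0.0015,0,0]
    - [0.0,0.0,0,0]

```text
t: 8.22
ee_pos: [0.4833, -0.231, 0.0914]
ee_rot: [0.09, 0.996, 0.0, -0.0]
ft_force: [0.2, -0.5, -0.1]
finger_gap: 0.04
grip_force: 0.0
```

Emit:
move_arm:
  rows:
    - [0.0003,0.0015,0,0]
    - [0.0,0.0,0,0]

```text
t: 8.48
ee_pos: [0.4836, -0.2296, 0.0915]
ee_rot: [0.09, 0.996, 0.0, -0.0]
ft_force: [-0.3, 0.3, 0.2]
finger_gap: 0.0403
grip_force: 0.0
```

Emit:
move_arm:
  rows:
    - [0.0002,0.001,0,0]
    - [0.0,0.0,0,0]

```text
t: 8.72
ee_pos: [0.4838, -0.2286, 0.0914]
ee_rot: [0.09, 0.996, 0.0, 0.0]
ft_force: [-0.3, 0.4, 0.5]
finger_gap: 0.0398
grip_force: 0.0
```

Emit:
move_arm:
  rows:
    - [0.0003,0.0015,0,0]
    - [0.0,0.0,0,0]

```text
t: 8.98
ee_pos: [0.4841, -0.2271, 0.0914]
ee_rot: [0.09, 0.996, 0.0, -0.0]
ft_force: [0.9, 0.8, 0.2]
finger_gap: 0.04
grip_force: 0.0
```

Emit:
move_arm:
  rows:
    - [0.0003,0.0015,0,0]
    - [0.0,0.0,0,0]

```text
t: 9.22
ee_pos: [0.4844, -0.2256, 0.0914]
ee_rot: [0.09, 0.996, 0.0, -0.0]
ft_force: [-0.1, -0.3, -0.9]
finger_gap: 0.0396
grip_force: 0.0
```

Emit:
move_arm:
  rows:
    - [0.0003,0.0015,0,0]
    - [0.0,0.0,0,0]

```text
t: 9.48
ee_pos: [0.4847, -0.2241, 0.0915]
ee_rot: [0.09, 0.996, 0.0, -0.0]
ft_force: [-0.6, -0.4, -0.4]
finger_gap: 0.0399
grip_force: 0.0
```

```bash
python3 - <<'E'
from h import *
a,d=look("wrist",["tab"]); cv2.imwrite("pics/e.png",cv2.resize(a[150:350,200:480,::-1],None,fx=2.5,fy=2.5))
s=get_state();print(s["ee_pos"],s["ft_force"],book(-.175)(s["ee_pos"]))
E
```

```text
wrist tab [([0.489, -0.188, 0.088], 0.57)]
[ 0.48471855 -0.22413926  0.09145091] [-0.49020857  0.33585301 -0.67875075] [ 0.0004 -0.1818  0.0915]
```

View pics/e.png

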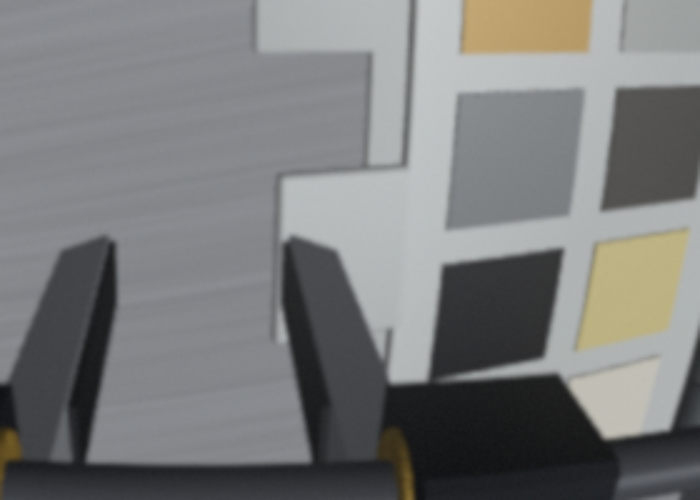

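The crop shows the blade tip (290,240) covering the tab edge (278) with no force felt. I check with depth whether it is above or beside the tab.

```bash
cat >> h.py <<'E'
def pix(cam,d,P,u,v):
    K=np.array(P["intrinsics"]);R=cv2.Rodrigues(np.array(P["rvec"],float))[0];t=np.array(P["tvec"],float).ravel()
    x=(u-K[0,2])/K[0,0];y=(v-K[1,2])/K[1,1]
    if cam=="wrist":
        r=np.hypot(x,y); k=np.tan(r)/r if r>1e-9 else 1; x*=k;y*=k
    z=d[v,u]; return R.T@(np.array([x,y,1])*z-t)
E
python3 - <<'E'
from h import *
P=camera_params("wrist");a,d=snapshot("wrist");f=book(-.175)
s=get_state();print("tcp",f(s["ee_pos"]))
for v in (232,248,252,258,266,276,290):
    print(v,[(u,(f(pix("wrist",d,P,u,v))*1000).round().astype(int).tolist()) if d[v,u]>0 else (u,None) for u in (300,308,314,318,322,327,332,340,350)])
E
```

```text
tcp [ 0.0004 -0.1819  0.0914]
232 [(300, [18, -164, -2]), (308, [18, -157, -2]), (314, [-18, -162, 93]), (318, [-17, -160, 92]), (322, [-17, -157, 92]), (327, [-17, -154, 92]), (332, [-17, -151, 91]), (340, [-16, -146, 90]), (350, [-15, -139, 88])]
248 [(300, [33, -164, -1]), (308, [34, -157, -2]), (314, [-9, -162, 97]), (318, [-11, -160, 101]), (322, [-11, -158, 101]), (327, [-10, -155, 100]), (332, [-6, -151, 92]), (340, [-6, -145, 90]), (350, [-5, -138, 88])]
252 [(300, [37, -164, -1]), (308, [37, -157, 0]), (314, [-9, -163, 104]), (318, [-11, -161, 107]), (322, [-11, -159, 108]), (327, [-11, -156, 107]), (332, [-11, -154, 109]), (340, [-3, -145, 90]), (350, [-2, -138, 89])]
258 [(300, [43, -164, -1]), (308, [44, -156, -2]), (314, [-7, -163, 107]), (318, [-10, -162, 112]), (322, [-12, -160, 117]), (327, [-11, -157, 116]), (332, [-11, -154, 116]), (340, [1, -145, 90]), (350, [2, -138, 89])]
266 [(300, [51, -164, -1]), (308, [52, -156, -1]), (314, [-3, -163, 108]), (318, [-10, -163, 122]), (322, [-11, -161, 126]), (327, [-11, -159, 126]), (332, [-11, -156, 126]), (340, [-11, -152, 125]), (350, [8, -137, 88])]
276 [(300, [62, -164, -1]), (308, [63, -156, -2]), (314, [4, -163, 109]), (318, [-5, -163, 126]), (322, [-10, -162, 134]), (327, [-11, -160, 136]), (332, [-11, -158, 136]), (340, [-11, -154, 137]), (350, [16, -137, 87])]
290 [(300, [78, -163, -1]), (308, [78, -155, -2]), (314, [78, -149, -1]), (318, [2, -163, 128]), (322, [-7, -163, 142]), (327, [-11, -162, 150]), (332, [-11, -160, 149]), (340, [-11, -156, 149]), (350, [-10, -151, 149])]
```

```bash
python3 - <<'E'
from h import *
P=camera_params("wrist");a,d=snapshot("wrist");f=book(-.175)
for v in (240,243,245,247,250,258):
    print(v,[(u,(f(pix("wrist",d,P,u,v))*1000).round().astype(int).tolist()) for u in (228,233,237,240,243,245)])
for v in (238,240,242,244,246):
    print(v,[(u,(f(pix("wrist",d,P,u,v))*1000).round().astype(int).tolist()) for u in (308,310,312,314,316,318,320,322)])
for c in ("scene","top"):
    P=camera_params(c);a,d=snapshot(c);K=P["intrinsics"]
    print(c,cv2.projectPoints(np.array([[.4885,-.2065,.092],[.4847,-.2241,.0915]]),np.array(P["rvec"],float),np.array(P["tvec"],float),np.array(K,float),None)[0].round().tolist())
    cv2.imwrite(f"pics/f_{c}.png",cv2.resize(a[130:250,160:310,::-1],None,fx=5,fy=5,interpolation=cv2.INTER_CUBIC))
E
```

```text
240 [(228, [25, -230, 0]), (233, [25, -226, -2]), (237, [25, -222, -1]), (240, [25, -219, -2]), (243, [26, -216, -3]), (245, [25, -214, -1])]
243 [(228, [28, -231, -2]), (233, [28, -226, -2]), (237, [28, -222, 0]), (240, [28, -219, -1]), (243, [28, -216, -1]), (245, [28, -215, -2])]
245 [(228, [30, -231, -2]), (233, [30, -226, -1]), (237, [31, -222, -3]), (240, [-11, -206, 96]), (243, [-11, -204, 96]), (245, [30, -215, -1])]
247 [(228, [32, -231, -1]), (233, [-11, -210, 100]), (237, [-10, -208, 98]), (240, [-11, -206, 100]), (243, [-10, -205, 96]), (245, [-10, -203, 96])]
250 [(228, [-12, -212, 105]), (233, [-11, -210, 104]), (237, [-11, -207, 104]), (240, [-11, -205, 105]), (243, [-9, -204, 100]), (245, [-9, -203, 99])]
258 [(228, [-11, -211, 116]), (233, [-11, -208, 115]), (237, [-11, -206, 116]), (240, [-10, -205, 112]), (243, [-9, -203, 111]), (245, [-5, -203, 102])]
238 [(308, [24, -157, -2]), (310, [-14, -165, 93]), (312, [-14, -163, 94]), (314, [-14, -162, 94]), (316, [-14, -161, 93]), (318, [-13, -160, 92]), (320, [-13, -158, 92]), (322, [-14, -157, 92])]
240 [(308, [26, -157, -3]), (310, [-12, -164, 92]), (312, [-13, -163, 93]), (314, [-13, -162, 94]), (316, [-12, -161, 93]), (318, [-13, -160, 94]), (320, [-13, -158, 93]), (322, [-12, -157, 93])]
242 [(308, [27, -157, -2]), (310, [-11, -164, 93]), (312, [-11, -163, 93]), (314, [-11, -162, 93]), (316, [-10, -161, 91]), (318, [-11, -160, 93]), (320, [-11, -158, 92]), (322, [-11, -157, 93])]
244 [(308, [30, -157, -2]), (310, [-10, -164, 92]), (312, [-10, -163, 93]), (314, [-10, -162, 93]), (316, [-11, -161, 96]), (318, [-10, -160, 93]), (320, [-10, -158, 92]), (322, [-9, -157, 92])]
246 [(308, [32, -157, -2]), (310, [-9, -164, 93]), (312, [-9, -163, 93]), (314, [-8, -162, 92]), (316, [-11, -161, 98]), (318, [-11, -160, 98]), (320, [-10, -159, 97]), (322, [-11, -158, 98])]
scene [[[239.0, 175.0]], [[237.0, 173.0]]]
top [[[354.0, 198.0]], [[361.0, 200.0]]]
```

View pics/f_scene.png

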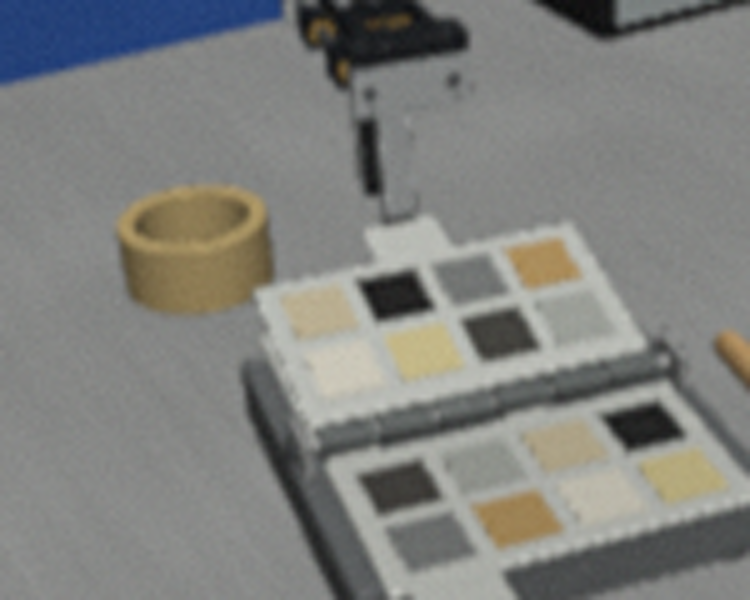

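The finger blade ends at z ≈ 95 mm, just above the tab, so the tips reach less far than the TCP figure suggests. I retreat, go lower, and check the tip height in a clear view.

Emit:
move_arm:
  rows:
    - [-0.0026,-0.0148,0,0]
    - [-0.0026,-0.0148,0,0]
    - [0,0,-0.013,0]
    - [0,0,-0.012,0]
    - [0,0,0,0]

```text
t: 10.4
ee_pos: [0.4783, -0.2526, 0.0645]
ee_rot: [0.09, 0.996, 0.001, -0.002]
ft_force: [-0.5, 0.2, 0.6]
finger_gap: 0.0402
grip_force: 0.0
```

```bash
python3 - <<'E'
from h import *
P=camera_params("wrist");a,d=snapshot("wrist");f=book(-.175)
s=get_state();print("tcp",f(s["ee_pos"]),s["ft_force"])
for nm,c in (("L",range(200,262)),("R",range(300,345))):
    pts=np.array([np.r_[f(pix("wrist",d,P,u,v)),u,v] for u in c for v in range(225,300) if d[v,u]>0])
    m=(pts[:,2]>.03)&(abs(pts[:,0])<.014)&(abs(pts[:,1]-s["ee_pos"][1]*0-f(s["ee_pos"])[1])<.036)
    q=pts[m]; o=q[q[:,2].argsort()]; print(nm,len(q)); print(o[:60:6].round(3).tolist())
img=a
cv2.imwrite("pics/g.png",cv2.resize(a[200:330,200:380,::-1],None,fx=4,fy=4))
E
```

```text
tcp [-0.0003 -0.2113  0.0653] [-0.5146387  0.82727   -0.1371041]
L 1625
[[-0.005, -0.232, 0.068, 246.0, 255.0], [0.0, -0.232, 0.068, 246.0, 263.0], [-0.003, -0.232, 0.069, 246.0, 259.0], [-0.012, -0.237, 0.069, 238.0, 245.0], [-0.002, -0.232, 0.07, 246.0, 261.0], [-0.011, -0.232, 0.07, 245.0, 248.0], [-0.012, -0.238, 0.071, 235.0, 246.0], [0.004, -0.232, 0.072, 246.0, 271.0], [0.002, -0.232, 0.072, 246.0, 268.0], [-0.011, -0.233, 0.073, 243.0, 249.0]]
R 1504
[[-0.012, -0.191, 0.068, 315.0, 244.0], [-0.012, -0.19, 0.069, 317.0, 244.0], [-0.005, -0.192, 0.069, 312.0, 256.0], [-0.0, -0.192, 0.07, 312.0, 263.0], [-0.012, -0.189, 0.07, 318.0, 245.0], [-0.012, -0.188, 0.071, 320.0, 245.0], [0.004, -0.192, 0.071, 312.0, 270.0], [-0.012, -0.189, 0.072, 319.0, 246.0], [0.005, -0.192, 0.072, 312.0, 272.0], [-0.012, -0.189, 0.073, 319.0, 247.0]]
```

View pics/g.png

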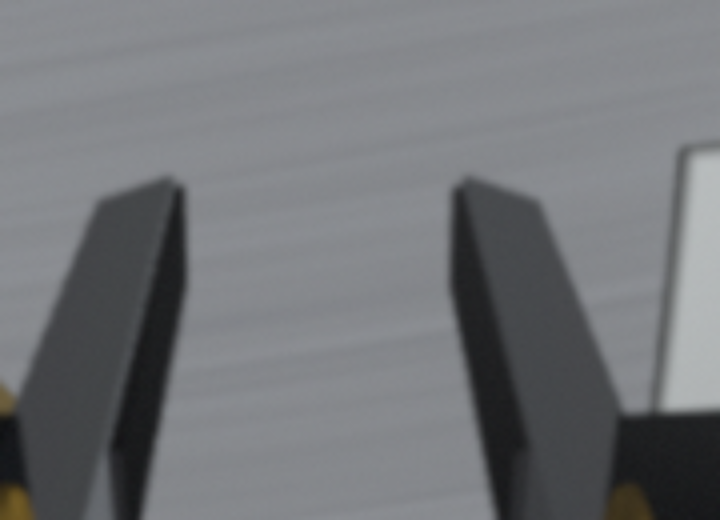

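The tips sit at about the TCP's own height (68 mm), at crop positions (175,180) and (465,180), and the tab is to the right at crop x > 655. They are now about 20 mm below the tab, so I push in again.

Emit:
move_arm:
  rows:
    - [0.0012,0.0069,0,0]
    - [0.0012,0.0069,0,0]
    - [0.0,0.0,0,0]

```text
t: 10.82
ee_pos: [0.4821, -0.2393, 0.0667]
ee_rot: [0.089, 0.996, -0.0, 0.0]
ft_force: [-0.4, -0.1, -0.4]
finger_gap: 0.0401
grip_force: 0.0
```

Emit:
move_arm:
  rows:
    - [0.0003,0.0015,0,0]
    - [0.0,0.0,0,0]

```text
t: 11.08
ee_pos: [0.4823, -0.2385, 0.0666]
ee_rot: [0.09, 0.996, -0.0, 0.0]
ft_force: [0.1, 0.8, -0.3]
finger_gap: 0.0402
grip_force: 0.0
```

Emit:
move_arm:
  rows:
    - [0.0003,0.0015,0,0]
    - [0.0,0.0,0,0]

```text
t: 11.32
ee_pos: [0.4825, -0.2377, 0.0666]
ee_rot: [0.09, 0.996, -0.001, 0.0]
ft_force: [-2.4, -3.5, -0.1]
finger_gap: 0.0401
grip_force: 1.7
```

Emit:
move_arm:
  rows:
    - [0.0003,0.0015,0,0]
    - [0.0,0.0,0,0]

```text
t: 11.58
ee_pos: [0.4826, -0.2375, 0.067]
ee_rot: [0.09, 0.996, -0.002, -0.0]
ft_force: [-3.5, -8.1, 0.6]
finger_gap: 0.0401
grip_force: 4.1
```

Contact at about 8 N. Now I follow the arc upwards.

Emit:
move_arm:
  rows:
    - [0.0001,0.0008,0.004,0]
    - [0.0001,0.0008,0.004,0]
    - [0,0,0,0]

```text
t: 11.95
ee_pos: [0.4829, -0.2357, 0.0754]
ee_rot: [0.09, 0.996, -0.002, 0.0]
ft_force: [-3.3, -6.3, 3.0]
finger_gap: 0.0403
grip_force: 3.4
```

```bash
python3 - <<'E'
from h import *
s=get_state();print("tcp",book(-.175)(s["ee_pos"]),s["ft_force"])
look("wrist",["tab","leaf_mid"]);look("scene",["tab","leaf_mid"])
E
```

```text
tcp [ 0.0006 -0.1935  0.0754] [-3.2724569  -6.31801768  3.01731337]
wrist tab [([0.487, -0.189, 0.101], 0.8)]
wrist leaf_mid [([0.503, -0.114, 0.075], 0.9)]
scene tab [([0.492, -0.187, 0.094], 0.6)]
scene leaf_mid [([0.339, 0.024, 0.0], 0.27)]
```

Emit:
move_arm:
  rows:
    - [0.0004,0.0025,0.008,0]
    - [0.0004,0.0025,0.008,0]
    - [0.0006,0.0033,0.0077,0]
    - [0.0006,0.0033,0.0077,0]
    - [0,0,0,0]

```text
t: 12.88
ee_pos: [0.4852, -0.2242, 0.1075]
ee_rot: [0.09, 0.996, -0.002, 0.0]
ft_force: [-3.8, -6.5, 4.9]
finger_gap: 0.0401
grip_force: 3.6
```

```bash
python3 - <<'E'
from h import *
s=get_state();print("tcp",book(-.175)(s["ee_pos"]),s["ft_force"])
look("wrist",["tab","leaf_mid"]);look("top",["tab","leaf_mid"]);look("scene",["tab","leaf_mid"])
t=0.455;print([(round(t+.1*i,3),np.round(168*np.array([np.cos(t+.1*i)-np.cos(t+.1*i+.1),np.sin(t+.1*i+.1)-np.sin(t+.1*i)]),1).tolist()) for i in range(12)])
E
```

```text
tcp [ 0.0009 -0.1818  0.1075] [-3.77672392 -6.50938286  4.94814704]
wrist tab [([0.489, -0.178, 0.127], 0.72), ([0.517, -0.045, 0.06], 0.33)]
wrist leaf_mid [([0.5, -0.108, 0.089], 0.85)]
top tab [([0.489, -0.178, 0.126], 0.96)]
top leaf_mid [([0.503, -0.11, 0.093], 0.6)]
scene tab [([0.495, -0.176, 0.124], 0.82)]
scene leaf_mid [([0.504, -0.11, 0.09], 0.64)]
[(0.455, [8.1, 14.7]), (0.555, [9.6, 13.8]), (0.655, [10.9, 12.8]), (0.755, [12.1, 11.6]), (0.855, [13.2, 10.4]), (0.955, [14.2, 9.0]), (1.055, [15.0, 7.5]), (1.155, [15.7, 6.0]), (1.255, [16.2, 4.4]), (1.355, [16.6, 2.8]), (1.455, [16.8, 1.1]), (1.555, [16.8, -0.6])]
```

The tab gives θ ≈ 0.45, exactly as tracked, so I continue along the arc.

Emit:
move_arm:
  rows:
    - [0.0007,0.004,0.0073,0]
    - [0.0007,0.004,0.0073,0]
    - [0.0008,0.0047,0.0069,0]
    - [0.0008,0.0047,0.0069,0]
    - [0.001,0.0054,0.0064,0]
    - [0.001,0.0054,0.0064,0]

```text
t: 14.08
ee_pos: [0.4901, -0.1964, 0.149]
ee_rot: [0.09, 0.996, -0.003, 0.0]
ft_force: [-4.2, -7.1, 5.3]
finger_gap: 0.04
grip_force: 3.9
```

Emit:
move_arm:
  rows:
    - [0.0011,0.006,0.0058,0]
    - [0.0011,0.006,0.0058,0]
    - [0.0012,0.0065,0.0052,0]
    - [0.0012,0.0065,0.0052,0]
    - [0.0,0.0,0,0]

```text
t: 14.7
ee_pos: [0.4954, -0.1696, 0.1703]
ee_rot: [0.09, 0.996, -0.001, 0.001]
ft_force: [0.4, -3.5, 1.2]
finger_gap: 0.0401
grip_force: 1.6
```

```bash
cat >> h.py <<'E'
def theta():
    f=book(-.175)
    for c in ("wrist","top","scene"):
        snapshot(c)
        for l,r0 in (("tab",.1505),("leaf_mid",.0735)):
            r=place_of(c,l)
            if r:
                p=f(r[0]["point"]); print(c,l,p,round(r[0]["conf"],2),"theta %.3f r %.3f"%(np.arctan2(p[2]-.06,-p[1]),np.hypot(p[2]-.06,p[1])))
    s=get_state();print("t",s["t"],"tcp",f(s["ee_pos"]),s["ft_force"].round(1))
E
python3 -c "from h import *;theta()"
```

```text
wrist tab [-0.0029 -0.0829  0.1828] 0.83 theta 0.977 r 0.148
wrist leaf_mid [ 0.0014 -0.0387  0.1184] 0.74 theta 0.986 r 0.070
top tab [-0.0014 -0.0836  0.184 ] 0.78 theta 0.978 r 0.150
top leaf_mid [-0.0014 -0.0416  0.1195] 0.67 theta 0.961 r 0.073
scene tab [ 0.0017 -0.0805  0.1827] 0.64 theta 0.990 r 0.147
t 15.15 tcp [ 0.0008 -0.1262  0.1692] [ 1.  -3.9  3.4]
```

Emit:
move_arm:
  rows:
    - [0.0012,0.007,0.0055,0]
    - [0.0012,0.007,0.0055,0]
    - [0.0013,0.0074,0.0047,0]
    - [0.0013,0.0074,0.0047,0]
    - [0.0014,0.0077,0.004,0]
    - [0.0014,0.0077,0.004,0]

```text
t: 15.9
ee_pos: [0.5024, -0.1242, 0.1977]
ee_rot: [0.09, 0.996, 0.0, -0.0]
ft_force: [-0.2, -1.4, -0.8]
finger_gap: 0.04
grip_force: 0.6
```

Emit:
move_arm:
  rows:
    - [0.0014,0.008,0.003,0]
    - [0.0014,0.008,0.003,0]
    - [0.0015,0.0082,0.002,0]
    - [0.0015,0.0082,0.002,0]
    - [0.0015,0.0083,0.0005,0]
    - [0.0015,0.0083,0.0005,0]
    - [0,0,0,0]

```text
t: 16.77
ee_pos: [0.5114, -0.0751, 0.2085]
ee_rot: [0.09, 0.996, 0.0, 0.0]
ft_force: [0.5, -0.7, -0.6]
finger_gap: 0.0404
grip_force: 0.0
```

```bash
python3 -c "from h import *;theta()"
```

```text
wrist tab [-0.0034  0.0052  0.2124] 0.66 theta 1.605 r 0.152
wrist leaf_mid [-0.0017  0.0031  0.1314] 0.97 theta 1.614 r 0.071
scene tab [-0.0031  0.0029  0.2111] 0.69 theta 1.590 r 0.151
scene leaf_mid [-0.0034 -0.0005  0.1347] 0.58 theta 1.564 r 0.075
t 17.225 tcp [ 0.0007 -0.0314  0.2085] [0.5 0.6 0. ]
```

θ ≈ 1.59, upright. Past vertical, the tip's leading corner pushes at r ≈ 150 mm.

Emit:
move_arm:
  rows:
    - [0.0013,0.0073,-0.0006,0]
    - [0.0013,0.0073,-0.0006,0]
    - [0.0013,0.0073,-0.0013,0]
    - [0.0013,0.0073,-0.0014,0]
    - [0.0013,0.0071,-0.002,0]
    - [0.0013,0.0071,-0.0021,0]
    - [0.0012,0.0068,-0.0028,0]
    - [0.0012,0.0068,-0.0028,0]
    - [0,0,0,0]

```text
t: 18.35
ee_pos: [0.5212, -0.0182, 0.1943]
ee_rot: [0.09, 0.996, 0.0, -0.0]
ft_force: [-0.1, 0.9, 0.0]
finger_gap: 0.0401
grip_force: 0.0
```

```bash
python3 -c "from h import *;theta()"
```

```text
wrist tab [-0.0061  0.0565  0.1968] 0.87 theta 1.962 r 0.148
wrist leaf_mid [-0.0016  0.028   0.1268] 0.9 theta 1.968 r 0.072
top tab [-0.003   0.0613  0.2012] 0.6 theta 1.980 r 0.154
top leaf_mid [-0.0047  0.0312  0.1294] 0.62 theta 1.993 r 0.076
scene tab [-0.0006  0.0594  0.196 ] 0.88 theta 1.983 r 0.148
scene leaf_mid [-0.0016  0.0305  0.1264] 0.74 theta 2.001 r 0.073
t 18.8 tcp [0.0008 0.0266 0.1949] [-0.2  1.2  0.4]
```

Emit:
move_arm:
  rows:
    - [0.0012,0.0065,-0.0034,0]
    - [0.0012,0.0065,-0.0035,0]
    - [0.0011,0.0062,-0.0041,0]
    - [0.0011,0.0062,-0.0041,0]
    - [0.001,0.0058,-0.0047,0]
    - [0.001,0.0058,-0.0047,0]
    - [0.0009,0.0053,-0.0052,0]
    - [0.0009,0.0053,-0.0053,0]
    - [0.0008,0.0047,-0.0058,0]
    - [0.0008,0.0047,-0.0058,0]
    - [0,0,0,0]

```text
t: 20.18
ee_pos: [0.5309, 0.0385, 0.1474]
ee_rot: [0.09, 0.996, 0.0, -0.001]
ft_force: [-1.3, 0.4, -0.6]
finger_gap: 0.04
grip_force: 0.0
```

```bash
python3 -c "from h import *;theta()"
```

```text
wrist tab [-0.0045  0.118   0.1561] 0.86 theta 2.458 r 0.152
wrist leaf_mid [-0.0028  0.0577  0.1023] 0.93 theta 2.509 r 0.072
top tab [-0.0003  0.1187  0.1572] 0.89 theta 2.455 r 0.153
top leaf_mid [-0.0004  0.0559  0.1071] 0.98 theta 2.441 r 0.073
scene tab [0.0009 0.1171 0.1568] 0.65 theta 2.451 r 0.152
scene leaf_mid [0.0008 0.0585 0.1056] 0.74 theta 2.479 r 0.074
t 20.625 tcp [0.0008 0.0845 0.1484] [ 0.3  0.  -0.4]
```

θ ≈ 2.46. For the last part I reposition: jaws wide open and the rear finger on the tab. That puts the grasp point beyond the tab's end, away from the pinch zone.

Emit:
move_arm:
  rows:
    - [0,0,0.02,0]
    - [0,0,0.04,0]
    - [0.0032,0.0181,0,0]
    - [0.0032,0.0181,0,0]
    - [0.0032,0.0181,0,0]
    - [0.0033,0.0181,0,0]
    - [0,0,0,0]
    - [0,0,-0.02,0]
    - [0,0,-0.02,0]
    - [0,0,-0.005,0]
    - [0,0,0,0]
  hand: 0.084

```text
t: 22.0
ee_pos: [0.5439, 0.1102, 0.1624]
ee_rot: [0.09, 0.996, -0.0, -0.001]
ft_force: [-0.6, -0.3, 1.0]
finger_gap: 0.0841
grip_force: 0.0
```

```bash
python3 - <<'E'
from h import *
theta();a,d=snapshot("wrist");P=camera_params("wrist");f=book(-.175);s=get_state();print(s["finger_gap"],f(s["ee_pos"]))
cv2.imwrite("pics/i.png",a[:,:,::-1])
pts=np.array([np.r_[f(pix("wrist",d,P,u,v)),u,v] for u in range(150,290) for v in range(200,330) if d[v,u]>0])
y0=f(s["ee_pos"])[1]-.042
m=(abs(pts[:,0])<.014)&(abs(pts[:,1]-y0)<.012);q=pts[m];q=q[q[:,2].argsort()];print(q[::max(1,len(q)//15)].round(3).tolist())
E
```

```text
wrist tab [-0.0038  0.117   0.1585] 0.9 theta 2.442 r 0.153
wrist leaf_mid [-0.0002  0.0533  0.105 ] 0.57 theta 2.440 r 0.070
top tab [-0.0029  0.1169  0.1573] 0.89 theta 2.447 r 0.152
top leaf_mid [-0.0029  0.0572  0.1079] 0.74 theta 2.444 r 0.075
scene tab [-0.002   0.1176  0.1518] 0.66 theta 2.479 r 0.149
scene leaf_mid [-0.0009  0.0587  0.1069] 0.76 theta 2.467 r 0.075
t 22.45 tcp [0.001  0.1581 0.1636] [0.1 0.4 0.8]
0.0846253555962663 [0.0009 0.1581 0.1635]
[[0.003, 0.127, 0.051, 248.0, 210.0], [0.003, 0.11, 0.054, 230.0, 211.0], [-0.013, 0.11, 0.152, 206.0, 232.0], [0.008, 0.116, 0.159, 216.0, 265.0], [0.003, 0.123, 0.164, 225.0, 262.0], [0.004, 0.114, 0.169, 210.0, 266.0], [0.004, 0.115, 0.183, 206.0, 277.0], [-0.011, 0.111, 0.194, 192.0, 262.0], [-0.011, 0.113, 0.204, 192.0, 271.0], [-0.0, 0.115, 0.212, 194.0, 297.0], [-0.007, 0.115, 0.219, 188.0, 293.0], [-0.01, 0.106, 0.226, 166.0, 293.0], [-0.011, 0.11, 0.232, 170.0, 300.0], [-0.01, 0.114, 0.237, 175.0, 309.0], [-0.01, 0.113, 0.243, 169.0, 316.0], [-0.011, 0.108, 0.253, 150.0, 328.0]]
```

View pics/i.png

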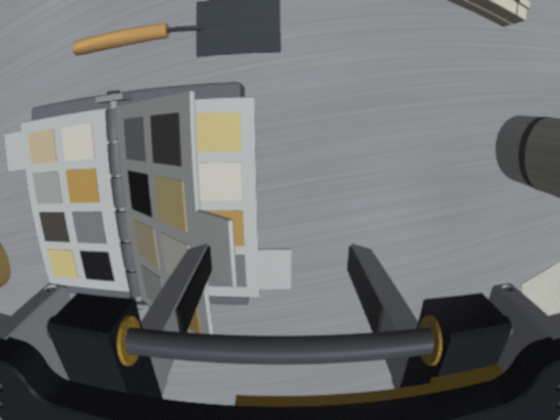

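The rear finger tip, at (205,248), is above the raised tab, and the front finger is clear to the right of the book. I push it down along the arc.

Emit:
move_arm:
  rows:
    - [0,0,-0.005,0]
    - [0,0,-0.004,0]
    - [0.0008,0.0044,-0.006,0]
    - [0.0008,0.0044,-0.006,0]
    - [0.0007,0.0038,-0.0064,0]
    - [0.0007,0.0038,-0.0064,0]
    - [0.0006,0.0031,-0.0068,0]
    - [0.0006,0.0031,-0.0068,0]
    - [0,0,0,0]

```text
t: 23.62
ee_pos: [0.5481, 0.1333, 0.1151]
ee_rot: [0.09, 0.996, -0.0, -0.001]
ft_force: [0.7, 0.1, -0.2]
finger_gap: 0.0842
grip_force: 0.0
```

```bash
python3 -c "from h import *;theta()"
```

```text
wrist tab [-0.0023  0.1401  0.1176] 0.88 theta 2.752 r 0.151
wrist leaf_mid [-0.0017  0.0714  0.0873] 0.59 theta 2.776 r 0.076
top tab [-0.0005  0.1428  0.1169] 0.96 theta 2.762 r 0.154
top leaf_mid [0.0018 0.0687 0.0862] 0.98 theta 2.777 r 0.074
scene tab [-0.0033  0.1426  0.1156] 0.59 theta 2.770 r 0.153
scene leaf_mid [0.0027 0.0687 0.0876] 0.88 theta 2.760 r 0.074
t 24.075 tcp [0.0011 0.181  0.116 ] [-0.  -0.7  0.5]
```

Emit:
move_arm:
  rows:
    - [0.0005,0.0025,-0.007,0]
    - [0.0005,0.0025,-0.007,0]
    - [0.0003,0.0018,-0.0073,0]
    - [0.0003,0.0018,-0.0073,0]
    - [0.0002,0.001,-0.005,0]
    - [0.0002,0.001,-0.005,0]
    - [0,0,-0.004,0]
    - [0,0,0,0]

```text
t: 25.08
ee_pos: [0.5502, 0.1437, 0.0729]
ee_rot: [0.09, 0.996, -0.0, -0.0]
ft_force: [-1.4, 0.0, 1.3]
finger_gap: 0.0835
grip_force: 0.0
```

```bash
python3 -c "from h import *;theta()"
```

```text
wrist tab [-0.0062  0.1516  0.0754] 0.58 theta 3.040 r 0.152
wrist leaf_mid [-0.0025  0.0742  0.0636] 0.71 theta 3.093 r 0.074
top tab [-0.0012  0.1518  0.0751] 0.68 theta 3.042 r 0.153
top leaf_mid [0.0013 0.0714 0.0665] 0.96 theta 3.051 r 0.072
scene tab [-0.0016  0.1495  0.0725] 0.75 theta 3.058 r 0.150
scene leaf_mid [-0.0011  0.0772  0.0662] 0.89 theta 3.061 r 0.077
t 25.525 tcp [0.0012 0.1919 0.0734] [-0.3  0.   0. ]
```

Emit:
move_arm:
  rows:
    - [0,0,-0.003,0]
    - [0,0,-0.003,0]
    - [0,0,0,0]

```text
t: 25.9
ee_pos: [0.5502, 0.1437, 0.0668]
ee_rot: [0.09, 0.996, -0.0, -0.0]
ft_force: [-0.6, -0.1, -0.2]
finger_gap: 0.0839
grip_force: 0.0
```

Emit:
move_arm:
  rows:
    - [0,0,-0.002,0]
    - [0,0,-0.002,0]
    - [0,0,0,0]

```text
t: 26.28
ee_pos: [0.5504, 0.1437, 0.063]
ee_rot: [0.09, 0.996, -0.0, -0.0]
ft_force: [-0.1, -0.4, 0.0]
finger_gap: 0.0839
grip_force: 0.0
```

Emit:
move_arm:
  rows:
    - [0,0,-0.0015,0]
    - [0,0,0,0]

```text
t: 26.52
ee_pos: [0.5505, 0.1437, 0.0616]
ee_rot: [0.09, 0.996, -0.0, -0.0]
ft_force: [-0.2, 0.4, -0.4]
finger_gap: 0.0841
grip_force: 0.0
```

Emit:
move_arm:
  rows:
    - [0,0,-0.0015,0]
    - [0,0,0,0]

```text
t: 26.78
ee_pos: [0.5505, 0.1437, 0.0601]
ee_rot: [0.09, 0.996, -0.0, -0.0]
ft_force: [0.7, -0.4, -0.2]
finger_gap: 0.0839
grip_force: 0.0
```

```bash
python3 -c "from h import *;theta()"
```

```text
wrist tab [-0.0033  0.1493  0.0629] 0.72 theta 3.122 r 0.149
wrist leaf_mid [-0.0017  0.076   0.0618] 0.93 theta 3.118 r 0.076
top tab [-0.0011  0.1566  0.064 ] 0.83 theta 3.116 r 0.157
top leaf_mid [0.0008 0.074  0.0563] 0.57 theta -3.092 r 0.074
scene tab [0.0002 0.1539 0.0578] 0.81 theta -3.127 r 0.154
scene leaf_mid [0.0013 0.0748 0.0592] 0.57 theta -3.131 r 0.075
t 27.225 tcp [0.0011 0.1919 0.0603] [-0.  -0.7 -0.4]
```

Emit:
move_arm:
  rows:
    - [0,0,-0.001,0]
    - [0,0,0,0]

```text
t: 27.48
ee_pos: [0.5505, 0.1437, 0.0592]
ee_rot: [0.09, 0.996, -0.0, 0.0]
ft_force: [0.8, -0.2, 0.7]
finger_gap: 0.0841
grip_force: 0.0
```

Emit:
move_arm:
  rows:
    - [0,0,-0.001,0]
    - [0,0,0,0]

```text
t: 27.72
ee_pos: [0.5504, 0.1437, 0.0582]
ee_rot: [0.09, 0.996, -0.0, -0.0]
ft_force: [-0.3, -0.8, 1.3]
finger_gap: 0.0839
grip_force: 0.0
```

Emit:
move_arm:
  rows:
    - [0,0,-0.001,0]
    - [0,0,0,0]

```text
t: 27.98
ee_pos: [0.5505, 0.1437, 0.0573]
ee_rot: [0.09, 0.996, -0.0, -0.0]
ft_force: [-0.3, 0.1, 0.8]
finger_gap: 0.0841
grip_force: 0.4
```

Emit:
move_arm:
  rows:
    - [0,0,-0.001,0]
    - [0,0,0,0]

```text
t: 28.22
ee_pos: [0.5506, 0.1437, 0.0571]
ee_rot: [0.09, 0.996, -0.0, -0.0]
ft_force: [-3.0, 0.2, 6.2]
finger_gap: 0.0844
grip_force: 3.1
```

Emit:
move_arm:
  rows:
    - [0,0,-0.001,0]
    - [0,0,0,0]

```text
t: 28.48
ee_pos: [0.5507, 0.1437, 0.0569]
ee_rot: [0.09, 0.996, -0.0, -0.0]
ft_force: [-4.2, 0.3, 11.7]
finger_gap: 0.084
grip_force: 5.7
```

The force rises sharply with no further motion, so the leaf is on its stop. I retreat straight up and clear of the book.

Emit:
move_arm:
  rows:
    - [0,0,0.005,0]
    - [0,0,0.02,0]
    - [0,0,0.04,0]
    - [0,0,0.04,0]
    - [0,0,0.04,0]
    - [-0.03,0.02,0.02,0]
    - [-0.03,0.02,0,0]
    - [0,0,0,0]
    - [0,0,0,0]

```text
t: 29.6
ee_pos: [0.4909, 0.1835, 0.2208]
ee_rot: [0.09, 0.996, -0.0, 0.001]
ft_force: [0.1, -0.1, -0.2]
finger_gap: 0.0843
grip_force: 0.0
```

```bash
python3 - <<'E'
from h import *
theta();look("scene",["tub","mould","tape","spatula"])
P=camera_params("wrist");a,d=snapshot("wrist");cv2.imwrite("pics/j.png",a[:,:,::-1])
E
```

```text
wrist tab [-0.0046  0.1493  0.0581] 0.66 theta -3.129 r 0.149
wrist leaf_mid [-0.0001  0.0748  0.0558] 0.75 theta -3.086 r 0.075
top tab [-0.0041  0.1523  0.0593] 0.89 theta -3.137 r 0.152
top leaf_mid [-0.0022  0.0744  0.0587] 0.7 theta -3.124 r 0.074
scene tab [-0.0009  0.1544  0.0595] 0.84 theta -3.138 r 0.154
scene leaf_mid [-0.0011  0.0716  0.0574] 0.79 theta -3.105 r 0.072
t 30.05 tcp [-0.0648  0.2206  0.2201] [0.2 0.6 0.6]
scene tub [([0.533, 0.43, 0.001], 0.72)]
scene mould [([0.3, 0.405, -0.001], 0.59)]
scene tape [([0.559, -0.377, -0.001], 0.72), ([0.341, 0.026, -0.001], 0.66)]
scene spatula [([0.337, 0.022, -0.002], 0.82), ([0.536, 0.429, 0.002], 0.38)]
```

View pics/j.png

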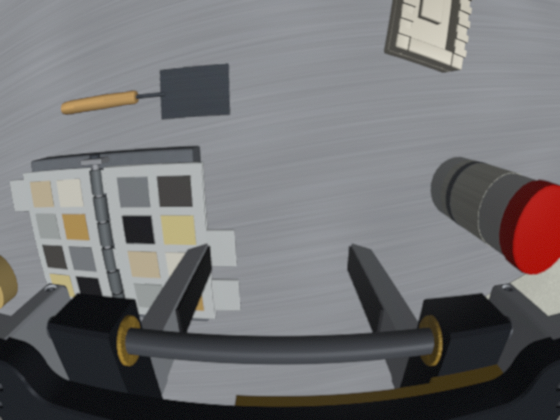

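The leaf lies flat on the left with its tab at (222,247), just ahead of the turned leaf's tab at (226,295). The lower leaf is still down on the right, the bystanders are unmoved and the arm is clear.

```bash
python3 -c "from workcell import *;print(hand_in())"
```

```text
the job is handed in; nothing more can be done
None
```

I turned the top leaf over the spine until it lay flat against its stop on the left; the other two leaves stayed down, nothing around the book moved, and I handed the job in with the arm clear (the hand-in returned no verdict).

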